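# Transfer microscope objectives to the changer tray in reverse order

## Task

Move the four microscope objectives from the round cups of the storage rail into the square pockets of the black tray, one in each pocket, in reverse order: the one that stood nearest the rail's upright brass pin goes into the pocket farthest from the tray's upright brass pin, the next one beside it, and so on, so that the one that stood farthest from the rail's pin ends nearest the tray's pin. Leave all four standing upright on the pocket floors, and do not let any of them drop on the way.

Things in the scene. Friction and masses are not known exactly. Their poses are not given: they have to be found in the camera images.
- objective_a: The shortest objective: 46 mm tall, straight body 32 mm across from 4 to 40 mm up, broad flat front 26 mm across. Steel microscope objective, standing upright nose up in its own cup cup_a at the start. A solid of revolution about its z axis (up); origin at the centre of its underside; foot 30 mm across. 
- objective_b: The slimmest objective: 58 mm tall, above the foot (6 mm high) a straight body 26 mm across from 8 to 44 mm up, then a short taper to a 12 mm nose. Steel microscope objective, standing upright nose up in its own cup cup_b at the start. A solid of revolution about its z axis (up); origin at the centre of its underside; foot 30 mm across. 
- objective_c: The pointed objective: 66 mm tall, straight body 34 mm across from 5 to 42 mm up, then a long cone to a 10 mm tip. Steel microscope objective, standing upright nose up in its own cup cup_c at the start. A solid of revolution about its z axis (up); origin at the centre of its underside; foot 30 mm across. 
- objective_d: The tallest objective: 72 mm tall, straight body 32 mm across from 4 to 60 mm up, then a step to a 22 mm nose. Steel microscope objective, standing upright nose up in its own cup cup_d at the start. A solid of revolution about its z axis (up); origin at the centre of its underside; foot 30 mm across. 
- cup_a: Round black cup fixed on the aluminium storage rail, in a row of four 54 mm apart; objective_a starts in it. 49 mm across, 42 mm inside; origin at its underside's centre, 10 mm above the table; inner floor 4 mm, rim 9 mm above that. y runs along the row towards the rail's upright brass pin (40 mm tall, head 18 mm), which stands 37 mm beyond the +y end cup's centre; the other end has a small flat screw.
- cup_b: Round black cup fixed on the aluminium storage rail, in a row of four 54 mm apart; objective_b starts in it. 49 mm across, 42 mm inside; origin at its underside's centre, 10 mm above the table; inner floor 4 mm, rim 9 mm above that. y runs along the row towards the rail's upright brass pin (40 mm tall, head 18 mm), which stands 37 mm beyond the +y end cup's centre; the other end has a small flat screw.
- cup_c: Round black cup fixed on the aluminium storage rail, in a row of four 54 mm apart; objective_c starts in it. 49 mm across, 42 mm inside; origin at its underside's centre, 10 mm above the table; inner floor 4 mm, rim 9 mm above that. y runs along the row towards the rail's upright brass pin (40 mm tall, head 18 mm), which stands 37 mm beyond the +y end cup's centre; the other end has a small flat screw.
- cup_d: Round black cup fixed on the aluminium storage rail, in a row of four 54 mm apart; objective_d starts in it. 49 mm across, 42 mm inside; origin at its underside's centre, 10 mm above the table; inner floor 4 mm, rim 9 mm above that. y runs along the row towards the rail's upright brass pin (40 mm tall, head 18 mm), which stands 37 mm beyond the +y end cup's centre; the other end has a small flat screw.
- tray: Black tray, 64 (x) by 256 (y) mm, fixed, with four square pockets in a row along its y axis, their centres at x = 0 and y = -81, -27, 27 and 81 mm. Pockets are 46 mm square inside, with flat floor 10 mm and grey walls (8 mm thick) up to 16 mm above the origin (centre of the tray's underside, on the table).
- tray_pin: Upright brass pin at one end of the tray (either end: y = +118 or -118 mm in the tray's frame), in line with the pockets, 37 mm from the nearest pocket's centre. 40 mm tall, head 18 mm across; origin at its foot, 10 mm above the table. The tray's other end has only a small flat screw.
Mind the look-alikes: they are no part of the job. What is shaped like the objective_d but blue is not meant.

How it is judged (in metres and radians):
At the end, for the whole second after the job is handed in: Each objective stands upright (within 0.12 rad), at rest, on the floor of its pocket (within 12 mm of its centre along and across the row, underside within 4 mm of the floor), in reverse order: nearest the rail's pin at the start is farthest from the tray's pin at the end (x of objective_a in the frame of tray between -0.012 and 0.012 m and z of objective_a in the frame of tray between 0.006 and 0.014 m and angle between each of objective_a, objective_b, objective_c, objective_d's own z axis and vertical below 0.12 rad and linear speed of each of objective_a, objective_b, objective_c, objective_d below 0.02 m/s and angular speed of each of objective_a, objective_b, objective_c, objective_d below 0.2 rad/s and x of objective_b in the frame of tray between -0.012 and 0.012 m and z of objective_b in the frame of tray between 0.006 and 0.014 m and x of objective_c in the frame of tray between -0.012 and 0.012 m and z of objective_c in the frame of tray between 0.006 and 0.014 m and x of objective_d in the frame of tray between -0.012 and 0.012 m and z of objective_d in the frame of tray between 0.006 and 0.014 m and ((y of cup_a in the frame of cup_b above 0 m and y of cup_b in the frame of cup_c above 0 m and y of cup_c in the frame of cup_d above 0 m and horizontal distance between objective_a and tray_pin between 0.187 and 0.211 m and horizontal distance between objective_b and tray_pin between 0.133 and 0.157 m and horizontal distance between objective_c and tray_pin between 0.079 and 0.103 m and horizontal distance between objective_d and tray_pin between 0.025 and 0.049 m) or (y of cup_a in the frame of cup_b above 0 m and y of cup_b in the frame of cup_d above 0 m and y of cup_d in the frame of cup_c above 0 m and horizontal distance between objective_a and tray_pin between 0.187 and 0.211 m and horizontal distance between objective_b and tray_pin between 0.133 and 0.157 m and horizontal distance between objective_d and tray_pin between 0.079 and 0.103 m and horizontal distance between objective_c and tray_pin between 0.025 and 0.049 m) or (y of cup_a in the frame of cup_c above 0 m and y of cup_c in the frame of cup_b above 0 m and y of cup_b in the frame of cup_d above 0 m and horizontal distance between objective_a and tray_pin between 0.187 and 0.211 m and horizontal distance between objective_c and tray_pin between 0.133 and 0.157 m and horizontal distance between objective_b and tray_pin between 0.079 and 0.103 m and horizontal distance between objective_d and tray_pin between 0.025 and 0.049 m) or (y of cup_a in the frame of cup_c above 0 m and y of cup_c in the frame of cup_d above 0 m and y of cup_d in the frame of cup_b above 0 m and horizontal distance between objective_a and tray_pin between 0.187 and 0.211 m and horizontal distance between objective_c and tray_pin between 0.133 and 0.157 m and horizontal distance between objective_d and tray_pin between 0.079 and 0.103 m and horizontal distance between objective_b and tray_pin between 0.025 and 0.049 m) or (y of cup_a in the frame of cup_d above 0 m and y of cup_d in the frame of cup_b above 0 m and y of cup_b in the frame of cup_c above 0 m and horizontal distance between objective_a and tray_pin between 0.187 and 0.211 m and horizontal distance between objective_d and tray_pin between 0.133 and 0.157 m and horizontal distance between objective_b and tray_pin between 0.079 and 0.103 m and horizontal distance between objective_c and tray_pin between 0.025 and 0.049 m) or (y of cup_a in the frame of cup_d above 0 m and y of cup_d in the frame of cup_c above 0 m and y of cup_c in the frame of cup_b above 0 m and horizontal distance between objective_a and tray_pin between 0.187 and 0.211 m and horizontal distance between objective_d and tray_pin between 0.133 and 0.157 m and horizontal distance between objective_c and tray_pin between 0.079 and 0.103 m and horizontal distance between objective_b and tray_pin between 0.025 and 0.049 m) or (y of cup_b in the frame of cup_a above 0 m and y of cup_a in the frame of cup_c above 0 m and y of cup_c in the frame of cup_d above 0 m and horizontal distance between objective_b and tray_pin between 0.187 and 0.211 m and horizontal distance between objective_a and tray_pin between 0.133 and 0.157 m and horizontal distance between objective_c and tray_pin between 0.079 and 0.103 m and horizontal distance between objective_d and tray_pin between 0.025 and 0.049 m) or (y of cup_b in the frame of cup_a above 0 m and y of cup_a in the frame of cup_d above 0 m and y of cup_d in the frame of cup_c above 0 m and horizontal distance between objective_b and tray_pin between 0.187 and 0.211 m and horizontal distance between objective_a and tray_pin between 0.133 and 0.157 m and horizontal distance between objective_d and tray_pin between 0.079 and 0.103 m and horizontal distance between objective_c and tray_pin between 0.025 and 0.049 m) or (y of cup_b in the frame of cup_c above 0 m and y of cup_c in the frame of cup_a above 0 m and y of cup_a in the frame of cup_d above 0 m and horizontal distance between objective_b and tray_pin between 0.187 and 0.211 m and horizontal distance between objective_c and tray_pin between 0.133 and 0.157 m and horizontal distance between objective_a and tray_pin between 0.079 and 0.103 m and horizontal distance between objective_d and tray_pin between 0.025 and 0.049 m) or (y of cup_b in the frame of cup_c above 0 m and y of cup_c in the frame of cup_d above 0 m and y of cup_d in the frame of cup_a above 0 m and horizontal distance between objective_b and tray_pin between 0.187 and 0.211 m and horizontal distance between objective_c and tray_pin between 0.133 and 0.157 m and horizontal distance between objective_d and tray_pin between 0.079 and 0.103 m and horizontal distance between objective_a and tray_pin between 0.025 and 0.049 m) or (y of cup_b in the frame of cup_d above 0 m and y of cup_d in the frame of cup_a above 0 m and y of cup_a in the frame of cup_c above 0 m and horizontal distance between objective_b and tray_pin between 0.187 and 0.211 m and horizontal distance between objective_d and tray_pin between 0.133 and 0.157 m and horizontal distance between objective_a and tray_pin between 0.079 and 0.103 m and horizontal distance between objective_c and tray_pin between 0.025 and 0.049 m) or (y of cup_b in the frame of cup_d above 0 m and y of cup_d in the frame of cup_c above 0 m and y of cup_c in the frame of cup_a above 0 m and horizontal distance between objective_b and tray_pin between 0.187 and 0.211 m and horizontal distance between objective_d and tray_pin between 0.133 and 0.157 m and horizontal distance between objective_c and tray_pin between 0.079 and 0.103 m and horizontal distance between objective_a and tray_pin between 0.025 and 0.049 m) or (y of cup_c in the frame of cup_a above 0 m and y of cup_a in the frame of cup_b above 0 m and y of cup_b in the frame of cup_d above 0 m and horizontal distance between objective_c and tray_pin between 0.187 and 0.211 m and horizontal distance between objective_a and tray_pin between 0.133 and 0.157 m and horizontal distance between objective_b and tray_pin between 0.079 and 0.103 m and horizontal distance between objective_d and tray_pin between 0.025 and 0.049 m) or (y of cup_c in the frame of cup_a above 0 m and y of cup_a in the frame of cup_d above 0 m and y of cup_d in the frame of cup_b above 0 m and horizontal distance between objective_c and tray_pin between 0.187 and 0.211 m and horizontal distance between objective_a and tray_pin between 0.133 and 0.157 m and horizontal distance between objective_d and tray_pin between 0.079 and 0.103 m and horizontal distance between objective_b and tray_pin between 0.025 and 0.049 m) or (y of cup_c in the frame of cup_b above 0 m and y of cup_b in the frame of cup_a above 0 m and y of cup_a in the frame of cup_d above 0 m and horizontal distance between objective_c and tray_pin between 0.187 and 0.211 m and horizontal distance between objective_b and tray_pin between 0.133 and 0.157 m and horizontal distance between objective_a and tray_pin between 0.079 and 0.103 m and horizontal distance between objective_d and tray_pin between 0.025 and 0.049 m) or (y of cup_c in the frame of cup_b above 0 m and y of cup_b in the frame of cup_d above 0 m and y of cup_d in the frame of cup_a above 0 m and horizontal distance between objective_c and tray_pin between 0.187 and 0.211 m and horizontal distance between objective_b and tray_pin between 0.133 and 0.157 m and horizontal distance between objective_d and tray_pin between 0.079 and 0.103 m and horizontal distance between objective_a and tray_pin between 0.025 and 0.049 m) or (y of cup_c in the frame of cup_d above 0 m and y of cup_d in the frame of cup_a above 0 m and y of cup_a in the frame of cup_b above 0 m and horizontal distance between objective_c and tray_pin between 0.187 and 0.211 m and horizontal distance between objective_d and tray_pin between 0.133 and 0.157 m and horizontal distance between objective_a and tray_pin between 0.079 and 0.103 m and horizontal distance between objective_b and tray_pin between 0.025 and 0.049 m) or (y of cup_c in the frame of cup_d above 0 m and y of cup_d in the frame of cup_b above 0 m and y of cup_b in the frame of cup_a above 0 m and horizontal distance between objective_c and tray_pin between 0.187 and 0.211 m and horizontal distance between objective_d and tray_pin between 0.133 and 0.157 m and horizontal distance between objective_b and tray_pin between 0.079 and 0.103 m and horizontal distance between objective_a and tray_pin between 0.025 and 0.049 m) or (y of cup_d in the frame of cup_a above 0 m and y of cup_a in the frame of cup_b above 0 m and y of cup_b in the frame of cup_c above 0 m and horizontal distance between objective_d and tray_pin between 0.187 and 0.211 m and horizontal distance between objective_a and tray_pin between 0.133 and 0.157 m and horizontal distance between objective_b and tray_pin between 0.079 and 0.103 m and horizontal distance between objective_c and tray_pin between 0.025 and 0.049 m) or (y of cup_d in the frame of cup_a above 0 m and y of cup_a in the frame of cup_c above 0 m and y of cup_c in the frame of cup_b above 0 m and horizontal distance between objective_d and tray_pin between 0.187 and 0.211 m and horizontal distance between objective_a and tray_pin between 0.133 and 0.157 m and horizontal distance between objective_c and tray_pin between 0.079 and 0.103 m and horizontal distance between objective_b and tray_pin between 0.025 and 0.049 m) or (y of cup_d in the frame of cup_b above 0 m and y of cup_b in the frame of cup_a above 0 m and y of cup_a in the frame of cup_c above 0 m and horizontal distance between objective_d and tray_pin between 0.187 and 0.211 m and horizontal distance between objective_b and tray_pin between 0.133 and 0.157 m and horizontal distance between objective_a and tray_pin between 0.079 and 0.103 m and horizontal distance between objective_c and tray_pin between 0.025 and 0.049 m) or (y of cup_d in the frame of cup_b above 0 m and y of cup_b in the frame of cup_c above 0 m and y of cup_c in the frame of cup_a above 0 m and horizontal distance between objective_d and tray_pin between 0.187 and 0.211 m and horizontal distance between objective_b and tray_pin between 0.133 and 0.157 m and horizontal distance between objective_c and tray_pin between 0.079 and 0.103 m and horizontal distance between objective_a and tray_pin between 0.025 and 0.049 m) or (y of cup_d in the frame of cup_c above 0 m and y of cup_c in the frame of cup_a above 0 m and y of cup_a in the frame of cup_b above 0 m and horizontal distance between objective_d and tray_pin between 0.187 and 0.211 m and horizontal distance between objective_c and tray_pin between 0.133 and 0.157 m and horizontal distance between objective_a and tray_pin between 0.079 and 0.103 m and horizontal distance between objective_b and tray_pin between 0.025 and 0.049 m) or (y of cup_d in the frame of cup_c above 0 m and y of cup_c in the frame of cup_b above 0 m and y of cup_b in the frame of cup_a above 0 m and horizontal distance between objective_d and tray_pin between 0.187 and 0.211 m and horizontal distance between objective_c and tray_pin between 0.133 and 0.157 m and horizontal distance between objective_b and tray_pin between 0.079 and 0.103 m and horizontal distance between objective_a and tray_pin between 0.025 and 0.049 m))); the robot touches nothing.
It fails at once if objective_a is dropped (moves faster than 0.6 m/s out of the fingers, a free fall of about 18 mm) (linear speed of objective_a above 0.6 m/s and contact force between objective_a and the fingers below 0.05 N).
It fails at once if objective_b is dropped (moves faster than 0.6 m/s out of the fingers, a free fall of about 18 mm) (linear speed of objective_b above 0.6 m/s and contact force between objective_b and the fingers below 0.05 N).
It fails at once if objective_c is dropped (moves faster than 0.6 m/s out of the fingers, a free fall of about 18 mm) (linear speed of objective_c above 0.6 m/s and contact force between objective_c and the fingers below 0.05 N).
It fails at once if objective_d is dropped (moves faster than 0.6 m/s out of the fingers, a free fall of about 18 mm) (linear speed of objective_d above 0.6 m/s and contact force between objective_d and the fingers below 0.05 N).
It also fails if it takes over 106 s, if anything falls off the work surface, if the arm or the gripper's body presses on something with over 40 N, if the wrist force passes 120 N, or if a joint passes its speed limit or range.

## Robot

A 6-joint arm with a two-finger parallel gripper is mounted at the origin on the work surface. World frame = base frame: x ahead of the robot, y to its left, z up, the work surface at z = 0. Lengths are in mm, angles in rad, forces in N, time in s.
With the tool pointing down it reaches from about 325 to 775 mm from the base axis. Payload 5.5 kg.
Tool frame: the origin (TCP) lies at the very end of the fingers, on their centre line; the grasp point (between the pads) lies robot.grip_depth behind it (robot.grip_depth is the distance from the TCP to the grasp point, in mm); z points along the fingers, y is the line along which they close (so a half turn about z gives the same grasp; the last joint's range is limited). The gripper opens to 85 mm and grips with 20 to 120 N. Pads are 22 mm wide; open, the fingers measure 114 mm over their backs; the gripper's body (76 mm by 85 mm) begins 54 mm behind the grasp point. The pads swing forward as they close: fully open they stand 13 mm farther back than shut.
Start: joints at [1.087, 0.091, 1.231, -0, 1.82, -0.057], TCP at [248.382, 546.189, 231.275] pointing down, gripper open.
Joint ranges: [-2.87, 2.87], [-0.86, 2.18], [0.17, 2.46], [-1.51, 4.65], [0.06, 2.69], [-2.65, 2.65]. Speed limits (rad/s): [2.57, 2.57, 3.01, 3.14, 3.14, 3.14].

## Interface

Orientations are given as a unit quaternion [w, x, y, z].
In Python, from station import robot gives the robot as it stands.
- The arm moves only by the tool move_arm, never from a script. Its argument "motion" is one flat list of numbers, 7 for each row, row after row: the turn, a rotation vector about the tool's x, y, z in units of 90 degrees (1.0 is 90 degrees), then the shift along the tool's x, y, z in units of 15 cm (1.0 is 15 cm), then the opening, from -1 (shut) to 1 (fully open). In form: [wx, wy, wz, x, y, z, fingers, wx, wy, wz, x, y, z, fingers, ...]. A call has 1 to 10 rows; each row is the pose to reach, as a shift and turn from the pose commanded when the call began, along the tool's axes at that moment; what a row does not reach only later rows make up. A row lasts 1/10 s, in which the tool goes at most 50 mm and 8.59 degrees, less where a joint would pass 70% of its speed; a pose out of reach is approached as far as the arm can. A call with a number of a shift or a turn outside -1 to 1 is refused whole. A call with a gripper value outside its range is refused whole. The fingers move at their own pace and stop on an object; "squeeze" is the grip in N (left out, the last holds). Time passes only in rows, so rows that repeat a pose let the fingers close. It gives the time, the measured TCP pose, the force, the opening and the grip force at its end, in the units of the state.
- robot.state(): the state, without advancing time (a new reading comes with each control period).
- robot.snapshot(name): name is "scene" or "top" or "wrist"; returns a dict with "pixels" (480x640x3 uint8, red, green, blue), "fx", "fy", "cx", "cy" (pixels), "pose" (4x4, takes a point from camera to world coordinates). Camera axes: x right, y down, z forward; pixel columns grow to the right and rows downward; lengths in mm; the calibration is good to about 2 mm. A picture is of the moment at which its call begins. There is no depth.
- robot.close_job(): hands the job in; it is judged then, once.
Trained networks look in a picture, given as the dict that the camera call returned (one of the last four; its "shot" number tells which), for a name from the list of things; names that differ only in an ending like _2 or _b are one class to them, and where a whole thing is asked for, a point or a joint stands for the part that bears it (a point fixed in the world has none). Each returns a list of dicts, best first, with "conf" (0 to 1); they miss things now and then, are a little off and sometimes report something else, mostly with a low value. They report only what shows in the picture. A call takes as long as a camera call. They do not tell look-alikes from the thing itself.
- robot.spot_in(picture, query): "at" ([x, y, z] in mm, in world coordinates, good to about 4 mm: the middle of the surface that is visible of it).
- robot.outline_of(picture, query): "region" (480x640 bool, what is visible of it).
The state is a dict: "t": time; "joints": joint angles; "dq": joint speeds; "effort": joint torques, N m; "tool_pos": TCP position; "orientation": TCP orientation; "wrist_force": force on the tool from outside, world axes, zero at the start; "torque": the same for the moment, N m; "width": opening from 0.0 (shut) to 1.0 (fully open); "finger_force": force on a finger pad.
Only numpy, scipy, OpenCV 4.12 (cv2) and the standard library are available. Lean on these libraries where they do the work, as an engineer would, in place of code of your own. Each camera call takes 0.05 s, during which the arm holds its last target. There are 200 camera calls.

## Working session

There is one attempt and no reset: what is moved stays moved. The work goes in short steps, Python scripts to look and compute and a tool call to move; the robot and the scene stay as the last step left them, time stands still between calls to the robot, and variables do not carry over. Pictures are saved under pics/ and viewed, at most 14 in all, crops included, and the job is handed in when it is done.

Besides the shell and the picture viewer there is one more tool, called after "Call:" by a JSON object that holds its "name" and its "arguments". move_arm: Moves the arm, as the interface text tells. Its arguments: {"type":"object","properties":{"motion":{"type":"array"},"squeeze":{"type":"number"}},"required":["motion"]}

```bash
ls; mkdir -p pics
cat > h.py <<'E'
import numpy as np, cv2
from station import robot
def save(s,n,crop=None,scale=1):
    p=s["pixels"][:,:,::-1]
    if crop: x0,y0,x1,y1=crop; p=p[y0:y1,x0:x1]
    cv2.imwrite("pics/"+n,cv2.resize(p,None,fx=scale,fy=scale,interpolation=cv2.INTER_CUBIC))
def ray(s,u,v,z):
    T=np.array(s["pose"]); d=T[:3,:3]@np.array([(u-s["cx"])/s["fx"],(v-s["cy"])/s["fy"],1]); o=T[:3,3]
    return o+d*(z-o[2])/d[2]
def proj(s,p):
    T=np.array(s["pose"]); c=T[:3,:3].T@(np.array(p)-T[:3,3]); return np.array([s["fx"]*c[0]/c[2]+s["cx"],s["fy"]*c[1]/c[2]+s["cy"]])
E
python3 - <<'E'
from h import *
print(robot.state()); print("gd",robot.grip_depth)
for n in ["top","scene"]:
    s=robot.snapshot(n); save(s,n+"0.png"); print(n,np.round(s["pose"],2).tolist(),s["fx"],s["cx"],s["cy"])
    for q in ["objective_a","objective_b","objective_c","objective_d","cup_a","tray","tray_pin"]:
        print(q,[(np.round(d["at"]).tolist(),round(d["conf"],2),proj(s,d["at"]).round().tolist()) for d in robot.spot_in(s,q)])
E
```

```text
pics
{'t': 0.0, 'joints': array([ 1.08732074e+00,  9.18842467e-02,  1.23189832e+00,  2.01315904e-06,
        1.81981025e+00, -5.66829065e-02]), 'dq': array([ 5.47206776e-05,  2.30113270e-04, -1.52862891e-03,  1.52663661e-03,
       -4.46803753e-04, -1.79464253e-03]), 'effort': array([-9.21535575e-04, -4.58727300e+01, -4.18024957e+01, -2.26153543e-04,
        1.16578242e-02,  2.40490635e-05]), 'tool_pos': array([248.22949576, 545.92710331, 230.12865509]), 'orientation': array([-2.67770189e-04,  2.11780070e-01,  9.77316838e-01, -9.63568768e-04]), 'wrist_force': array([-0.67644184,  0.58884113,  0.65306781]), 'torque': array([-0.03997761, -0.03190011, -0.03956264]), 'finger_force': 0.0, 'width': 1.001122391744426}
gd 18.700000000000003
top [[0.02, -0.99, 0.11, 379.96], [-1.0, -0.02, -0.01, -1.74], [0.01, -0.11, -0.99, 789.09], [0.0, 0.0, 0.0, 1.0]] 438.58104148960905 319.7674056813311 238.7747646560671
objective_a [([480.0, 231.0, 77.0], 0.98, [174.0, 222.0]), ([459.0, 130.0, 64.0], 0.89, [237.0, 237.0]), ([349.0, 226.0, 60.0], 0.72, [176.0, 303.0]), ([496.0, 282.0, 60.0], 0.61, [147.0,
[... 2197 characters left out ...]
, [429.0, 206.0]), ([359.0, 227.0, 43.0], 0.73, [386.0, 182.0]), ([505.0, 279.0, 46.0], 0.63, [453.0, 206.0])]
objective_d [([484.0, 171.0, 48.0], 0.94, [399.0, 214.0]), ([596.0, 240.0, 42.0], 0.94, [470.0, 236.0]), ([473.0, 127.0, 43.0], 0.92, [375.0, 219.0]), ([496.0, 229.0, 56.0], 0.88, [429.0, 206.0]), ([359.0, 227.0, 43.0], 0.73, [386.0, 182.0]), ([505.0, 279.0, 46.0], 0.63, [453.0, 206.0])]
cup_a [([473.0, 119.0, 15.0], 0.67, [370.0, 233.0]), ([492.0, 224.0, 16.0], 0.66, [423.0, 223.0]), ([509.0, 282.0, 15.0], 0.54, [453.0, 221.0]), ([485.0, 169.0, 19.0], 0.45, [397.0, 228.0])]
tray [([521.0, -210.0, 11.0], 0.82, [199.0, 306.0])]
tray_pin [([527.0, -322.0, 43.0], 0.71, [116.0, 316.0])]
```

View pics/top0.png

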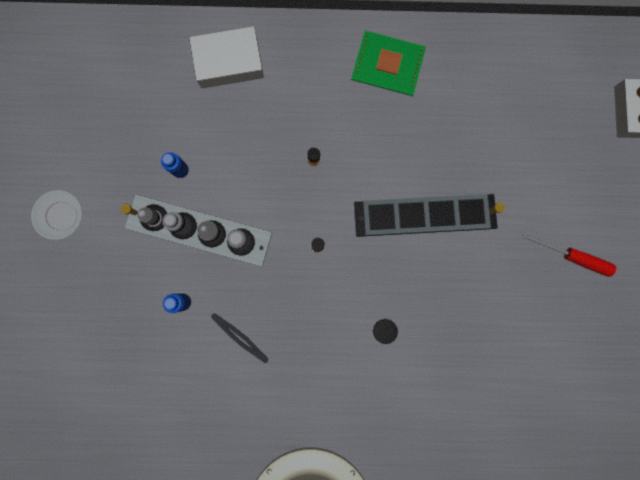

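View pics/scene0.png

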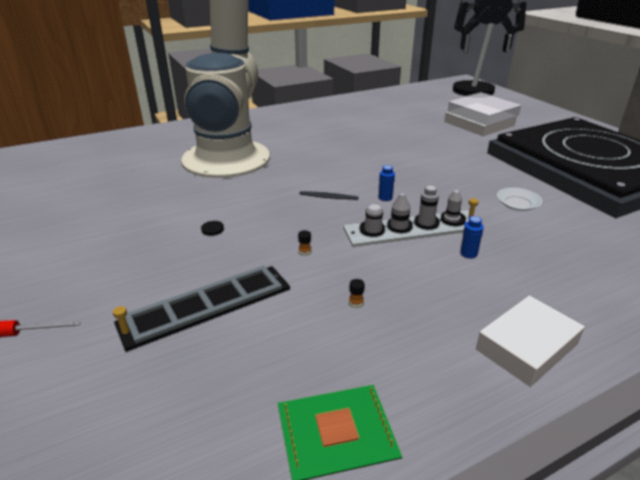

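In the top view the rail pin is at (126,209). The steel objectives run from it at (147,214), (174,222), (210,231) and (237,240). The tray pin is at (499,208), on the world −y end. The scene view shows the order from the rail pin: slim (453,206), tallest (429,206), pointed (399,214), shortest (375,219). The blue look-alikes at top (172,162) and (174,303) are not meant. Next I fit the poses from the silhouettes and confirm the objectives in an enlarged crop.

```bash
cat > fit.py <<'E'
from h import *
from scipy.optimize import minimize
PROF={'a':[(0,15),(4,16),(40,16),(46,13)],'b':[(0,15),(6,15),(8,13),(44,13),(58,6)],'c':[(0,15),(5,17),(42,17),(66,5)],'d':[(0,15),(4,16),(60,16),(61,11),(72,11)]}
A=np.linspace(0,2*np.pi,24)
def soft(s,polys,K=4):
    m=np.zeros((480*K,640*K),np.uint8)
    for P in polys:
        q=np.array([proj(s,p) for p in P]); cv2.fillConvexPoly(m,cv2.convexHull(((q+.5)*K).round().astype(np.int32)),255)
    return cv2.resize(m,(640,480),interpolation=cv2.INTER_AREA)/255.
def objpolys(n,x,y,z0):
    rs=[[(x+r*np.cos(a),y+r*np.sin(a),z0+h) for a in A] for h,r in PROF[n]]
    return [rs[i]+rs[i+1] for i in range(len(rs)-1)]
def iou(m,r): return 1-(np.minimum(m,r).sum()/np.maximum(m,r).sum())
def fit(f,x0,step):
    sim=np.array([x0]+[np.array(x0)+np.eye(len(x0))[i]*step[i] for i in range(len(x0))])
    return minimize(f,x0,method="Nelder-Mead",options=dict(initial_simplex=sim,xatol=.02,fatol=1e-4,maxfev=200))
def traypolys(x,y,t):
    c,s_=np.cos(t),np.sin(t); B=lambda hx,hy,z0,z1:[(x+c*a*hx-s_*b*hy,y+s_*a*hx+c*b*hy,z) for a in(-1,1) for b in(-1,1) for z in(z0,z1)]
    return [B(32,128,0,10),B(31,112,0,16)]
E
cat > m1.py <<'E'
from fit import *
S={n:robot.snapshot(n) for n in("top","scene")}
save(S["scene"],"crop.png",(340,170,500,270),5)
near={'b':(500,284),'d':(488,228),'c':(476,174),'a':(464,124)}
O={n:robot.outline_of(S[n],"objective_a") for n in S}; T={n:robot.outline_of(S[n],"tray") for n in S}
for k,p in near.items():
    for n in S:
        pr=proj(S[n],(*p,44)); 
        cand=sorted([(np.linalg.norm(np.argwhere(o["region"]).mean(0)[::-1]-pr),i) for i,o in enumerate(O[n])])
        r=O[n][cand[0][1]]["region"].astype(float)
        res=fit(lambda v:iou(soft(S[n],objpolys(k,*v,14)),r),p,(8,8)); print(k,n,cand[0][0].round(),res.x.round(1),round(1-res.fun,3))
for n in list(S)+["both"]:
    L=[n] if n!="both" else list(S)
    res=fit(lambda v:sum(iou(soft(S[m],traypolys(*v)),T[m][0]["region"].astype(float)) for m in L),(518,-200,0.05),(8,8,.05)); print("tray",n,res.x.round(3),res.fun)
for n in S: print("pin",n,[(np.round(d["at"]),proj(S[n],d["at"]).round()) for d in robot.spot_in(S[n],"tray_pin")])
w=robot.snapshot("wrist"); st=robot.state()
from scipy.spatial.transform import Rotation as Ro
q=st["orientation"]; R=Ro.from_quat(q[[1,2,3,0]]).as_matrix(); W=np.array(w["pose"])
print("cam in tool",(R.T@(W[:3,3]-st["tool_pos"])).round(1),(R.T@W[:3,:3]).round(2).tolist(),w["fx"])
E
python3 m1.py
```

```text
b top 3.0 [495.9 287.9] 0.948
b scene 2.0 [496.3 287.7] 0.895
d top 7.0 [482.9 236.4] 0.902
d scene 4.0 [485.1 235.5] 0.939
c top 5.0 [471.5 182.7] 0.896
c scene 3.0 [471.6 182.7] 0.929
a top 6.0 [459.3 133.2] 0.939
a scene 3.0 [459.9 131.8] 0.939
tray top [ 5.13798e+02 -1.97055e+02  8.10000e-02] 0.0658504015641681
tray scene [ 5.13714e+02 -2.00288e+02  7.90000e-02] 0.06934356620026638
tray both [ 5.13847e+02 -1.99108e+02  8.70000e-02] 0.13937770608486333
pin top [(array([ 523., -310.,   52.]), array([497., 206.]))]
pin scene []
cam in tool [  81.     0.4 -143.5] [[0.0, -0.95, -0.32], [1.0, 0.0, -0.0], [0.0, -0.32, 0.95]] 382.3189471303614
```

View pics/crop.png

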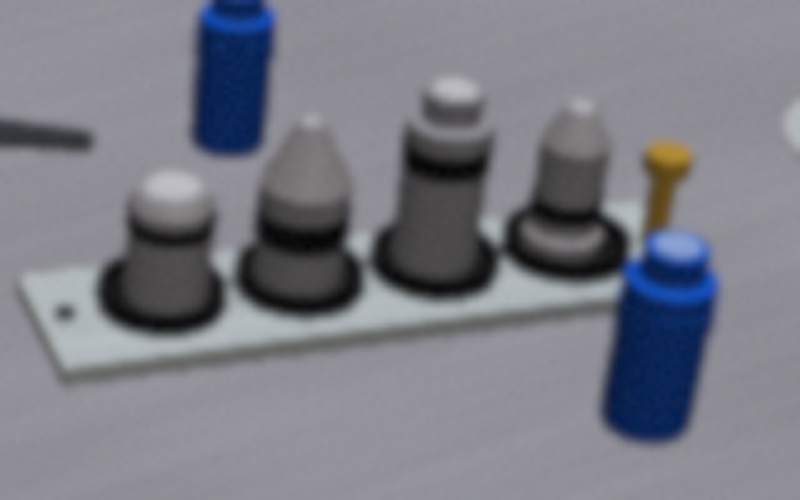

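The crop, left to right, shows shortest a, pointed c, tallest d and slim b, with b next to the brass pin. The blue ones are the decoys. So b goes to the pocket farthest from the tray pin, then d, c and a. I start with the approach move.

Call:
{"name": "move_arm", "arguments": {"motion": [0, 0, 0.5, -1, -0.4, 0, 1, 0, 0, 0.5, -1, -0.4, 0, 1, 0, 0, 0.5, -1, -0.4, 0, 1, 0, 0, 0.5, -1, -0.4, 0, 1, 0, 0, 0.5, -1, -0.4, 0, 1, 0, 0, 0.5, -1, -0.4, 0, 1], "squeeze": 50}}

```text
t: 1.85
tool_pos: [360.8, 428.8, 231.4]
orientation: [-0.0, 0.572, 0.82, 0.0]
wrist_force: [-0.1, -0.3, 0.1]
width: 1.0
finger_force: 0.0
```

```bash
cat > go.py <<'E'
import sys
from h import *
from scipy.spatial.transform import Rotation as Ro
# go.py x y z yaw [x y z yaw ...]: rows relative to present pose, tool y along yaw, tool down
st=robot.state(); q=st["orientation"]; R=Ro.from_quat(q[[1,2,3,0]])
print("t",round(st["t"],2),"pos",st["tool_pos"].round(1),"w",round(st["width"],3),"yaw",round(np.arctan2(*R.as_matrix()[1::-1,1]),3),"f",st["wrist_force"].round(1))
v=list(map(float,sys.argv[1:]))
for i in range(0,len(v),4):
    x,y,z,a=v[i:i+4]; c,s=np.cos(a),np.sin(a)
    G=Ro.from_matrix(np.array([[-s*-1,c,0],[-c,s,0],[0,0,-1]]) if 0 else np.column_stack([np.cross([c,s,0],[0,0,-1]),[c,s,0],[0,0,-1]]))
    print(((R.inv()*G).as_rotvec()/(np.pi/2)).round(3).tolist(),(R.inv().apply(np.array([x,y,z])-st["tool_pos"])/150).round(3).tolist())
E
python3 go.py 496 288 150 -0.231 496 288 24 -0.231
```

```text
t 1.85 pos [360.8 428.8 231.4] w 1.0 yaw 0.352 f [-0.1 -0.3  0.1]
[0.0, -0.0, 0.371] [-1.192, 0.522, 0.543]
[0.0, -0.0, 0.371] [-1.192, 0.522, 1.383]
```

Call:
{"name": "move_arm", "arguments": {"motion": [0, 0, 0.371, -1, 0.44, 0.3, 1, 0, 0, 0.371, -1, 0.44, 0.3, 1, 0, 0, 0.371, -1, 0.44, 0.3, 1, 0, 0, 0.371, -1, 0.44, 0.3, 1, 0, 0, 0.371, -1, 0.44, 0.3, 1]}}

```text
t: 2.35
tool_pos: [475.9, 309.6, 184.7]
orientation: [0.0, 0.784, 0.621, -0.001]
wrist_force: [-1.1, -0.2, -0.2]
width: 0.999
finger_force: 0.0
```

```bash
python3 go.py 496 288 140 -0.231 496 288 25 -0.231; python3 -c "
from h import *
s=robot.snapshot('wrist'); save(s,'w1.png')
for k,p in dict(b=(496,288),d=(484,236),c=(471.6,182.7),a=(459.6,132.5)).items(): print(k,proj(s,(*p,14+dict(a=46,b=58,c=66,d=72)[k])).round())
"
```

```text
t 2.35 pos [475.9 309.6 184.7] w 0.999 yaw -0.231 f [-1.1 -0.2 -0.2]
[-0.001, 0.001, 0.0] [-0.109, 0.164, 0.298]
[-0.001, 0.001, 0.0] [-0.107, 0.165, 1.064]
b [363. 258.]
d [363. 334.]
c [360. 390.]
a [357. 423.]
```

View pics/w1.png

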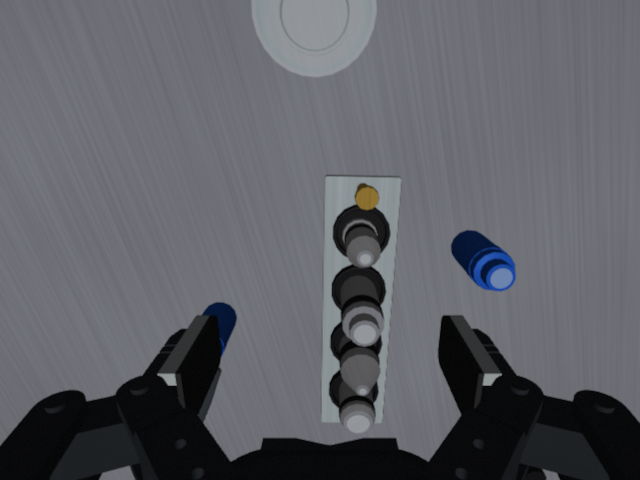

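The wrist view matches the fit: b's tip at (364,257), predicted (363,258). I descend and close.

Call:
{"name": "move_arm", "arguments": {"motion": [0, 0, 0, -0.107, 0.165, 0.298, 1, 0, 0, 0, -0.107, 0.165, 0.6, 1, 0, 0, 0, -0.107, 0.165, 0.85, 1, 0, 0, 0, -0.107, 0.165, 1, 1, 0, 0, 0, -0.107, 0.165, 1.064, 1, 0, 0, 0, -0.107, 0.165, 1.064, -1, 0, 0, 0, -0.107, 0.165, 1.064, -1, 0, 0, 0, -0.107, 0.165, 1.064, -1, 0, 0, 0, -0.107, 0.165, 1.064, -1, 0, 0, 0, -0.107, 0.165, 1.064, -1]}}

```text
refused, shift out of range in row 5
```

```bash
python3 go.py 497 288 125 -0.231 507 -118 125 0.085
```

```text
t 2.4 pos [475.  311.1 185.6] w 0.999 yaw -0.225 f [-0.3  0.1  0.7]
[-0.001, 0.0, 0.004] [-0.117, 0.178, 0.404]
[-0.001, 0.0, -0.198] [-2.741, 0.847, 0.405]
```

Call:
{"name": "move_arm", "arguments": {"motion": [0, 0, 0, -0.112, 0.172, 0.3, 1, 0, 0, 0, -0.112, 0.172, 0.6, 1, 0, 0, 0, -0.112, 0.172, 0.7, 1, 0, 0, 0, -0.112, 0.172, 0.7, 1]}}

```text
t: 2.8
tool_pos: [493.7, 290.3, 78.7]
orientation: [-0.001, 0.781, 0.625, -0.003]
wrist_force: [-0.1, 0.8, 0.2]
width: 0.997
finger_force: 0.0
```

```bash
python3 go.py 496 288 25 -0.231
```

```text
t 2.8 pos [493.7 290.3  78.7] w 0.997 yaw -0.222 f [-0.1  0.8  0.2]
[-0.003, 0.002, 0.006] [-0.011, 0.02, 0.358]
```

Call:
{"name": "move_arm", "arguments": {"motion": [0, 0, 0.006, -0.011, 0.02, 0.2, 1, 0, 0, 0.006, -0.011, 0.02, 0.33, 1, 0, 0, 0.006, -0.011, 0.02, 0.358, 1, 0, 0, 0.006, -0.011, 0.02, 0.358, -1, 0, 0, 0.006, -0.011, 0.02, 0.358, -1, 0, 0, 0.006, -0.011, 0.02, 0.358, -1, 0, 0, 0.006, -0.011, 0.02, 0.358, -1, 0, 0, 0.006, -0.011, 0.02, 0.358, -1, 0, 0, 0.006, -0.011, 0.02, 0.358, -1]}}

```text
t: 3.7
tool_pos: [499.1, 288.3, 29.2]
orientation: [0.0, 0.785, 0.62, 0.001]
wrist_force: [-1.3, 0.1, 5.2]
width: 0.289
finger_force: 49.8
```

```bash
python3 go.py 496 288 125 -0.231 507 -118 125 0.085
```

```text
t 3.7 pos [499.1 288.3  29.2] w 0.289 yaw -0.234 f [-1.3  0.1  5.2]
[0.001, -0.001, -0.002] [-0.006, -0.019, -0.639]
[0.001, -0.001, -0.203] [-2.622, 0.679, -0.642]
```

Call:
{"name": "move_arm", "arguments": {"motion": [0, 0, 0, 0, 0, -0.05, -1, 0, 0, 0, 0, 0, -0.15, -1, 0, 0, 0, 0, 0, -0.35, -1, 0, 0, 0, 0, 0, -0.55, -1, 0, 0, 0, 0, 0, -0.7, -1]}}

```text
t: 4.2
tool_pos: [498.9, 287.9, 135.6]
orientation: [0.0, 0.785, 0.62, 0.001]
wrist_force: [0.2, 0.2, -1.9]
width: 0.285
finger_force: 49.2
```

```bash
python3 go.py 507 -118 130 0.085; python3 -c "
from h import *
s=robot.snapshot('scene'); save(s,'s1.png',(300,100,500,250),4)"
```

```text
t 4.2 pos [498.9 287.9 135.6] w 0.285 yaw -0.234 f [ 0.2  0.2 -1.9]
[0.001, -0.001, -0.203] [-2.62, 0.679, 0.035]
```

View pics/s1.png

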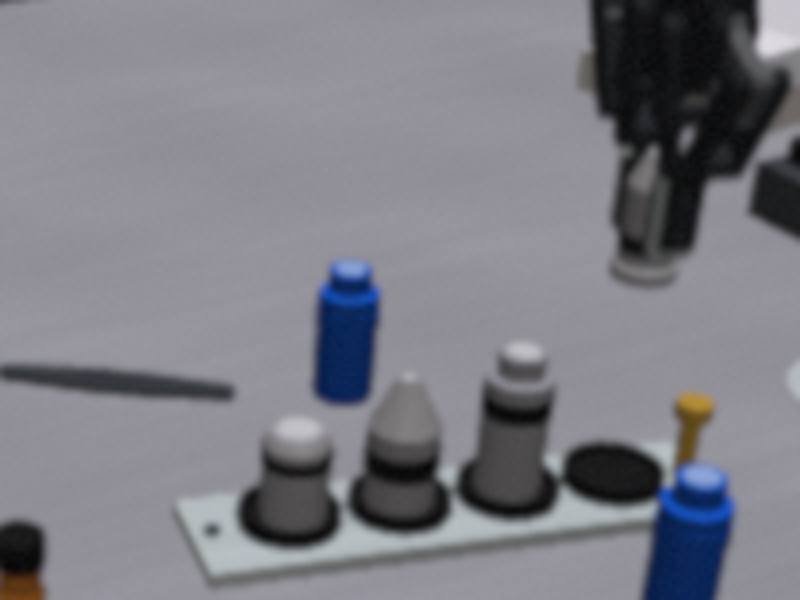

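b is held upright just above its foot, the other three stand undisturbed, and cup b is empty. Carrying it to the tray.

Call:
{"name": "move_arm", "arguments": {"motion": [0, 0, 0, -0.12, 0.03, 0, -1, 0, 0, 0, -0.35, 0.09, 0, -1, 0, 0, 0, -0.65, 0.17, 0, -1, 0, 0, 0, -1, 0.26, 0, -1]}}

```text
t: 4.65
tool_pos: [500.5, 135.1, 130.8]
orientation: [-0.0, 0.784, 0.62, -0.001]
wrist_force: [1.6, -0.3, -1.7]
width: 0.283
finger_force: 49.2
```

Call:
{"name": "move_arm", "arguments": {"motion": [0, 0, 0, -0.3, 0.08, 0, -1, 0, 0, 0, -0.6, 0.16, 0, -1, 0, 0, 0, -0.9, 0.23, 0, -1, 0, 0, 0, -1, 0.26, 0, -1]}}

```text
t: 5.05
tool_pos: [503.3, -22.6, 130.9]
orientation: [-0.0, 0.786, 0.618, -0.002]
wrist_force: [-0.1, 0.4, -0.5]
width: 0.287
finger_force: 49.2
```

Call:
{"name": "move_arm", "arguments": {"motion": [0, 0, -0.08, -0.25, 0.06, 0, -1, 0, 0, -0.16, -0.5, 0.12, 0, -1, 0, 0, -0.203, -0.62, 0.159, 0, -1, 0, 0, -0.203, -0.62, 0.159, 0, -1, 0, 0, -0.203, -0.62, 0.159, 0, -1]}}

```text
t: 5.55
tool_pos: [505.5, -114.2, 131.3]
orientation: [-0.001, 0.677, 0.736, -0.0]
wrist_force: [-0.7, 1.0, -1.7]
width: 0.284
finger_force: 49.2
```

```bash
python3 go.py 507 -118 40 0.085 507 -118 26 0.085; python3 -c "
from h import *
s=robot.snapshot('wrist'); save(s,'w2.png')
t=.085
for v in (81,27,-27,-81,-118): p=(513.8-np.sin(t)*v,-198.8+np.cos(t)*v); print(np.round(p,1),proj(s,(*p,16 if v>-100 else 50)).round())
print([(np.round(d['at']),proj(s,d['at']).round()) for d in robot.spot_in(s,'tray_pin')])"
```

```text
t 5.55 pos [ 505.5 -114.2  131.3] w 0.284 yaw 0.082 f [-0.7  1.  -1.7]
[-0.001, -0.001, -0.002] [-0.027, 0.009, 0.608]
[-0.001, -0.001, -0.002] [-0.027, 0.009, 0.702]
[ 506.9 -118.1] [330. 241.]
[ 511.5 -171.9] [330. 309.]
[ 516.1 -225.7] [331. 369.]
[ 520.7 -279.5] [331. 423.]
[ 523.8 -316.4] [331. 493.]
[]
```

View pics/w2.png

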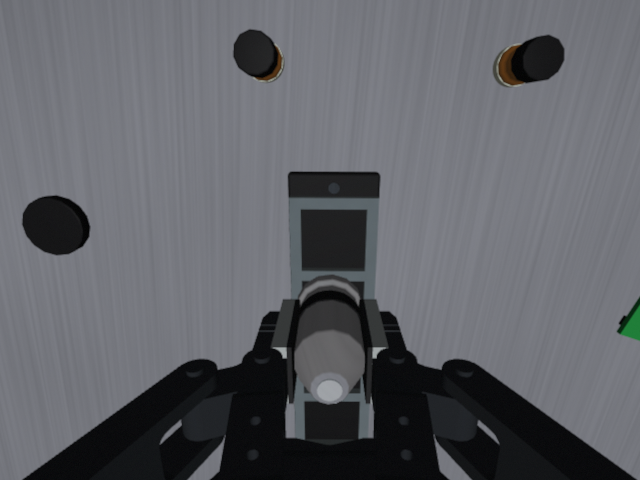

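The pocket appears centred at about (334,240), predicted (330,241), so it matches to about 2 mm. Lowering b.

Call:
{"name": "move_arm", "arguments": {"motion": [0, 0, 0, -0.027, 0.016, 0.15, -1, 0, 0, 0, -0.027, 0.016, 0.35, -1, 0, 0, 0, -0.027, 0.016, 0.55, -1, 0, 0, 0, -0.027, 0.016, 0.62, -1, 0, 0, 0, -0.027, 0.016, 0.66, -1, 0, 0, 0, -0.027, 0.016, 0.68, -1, 0, 0, 0, -0.027, 0.016, 0.69, -1, 0, 0, 0, -0.027, 0.016, 0.69, -1]}}

```text
t: 6.45
tool_pos: [510.0, -117.9, 30.3]
orientation: [0.001, 0.676, 0.737, 0.0]
wrist_force: [0.4, 0.1, -2.7]
width: 0.286
finger_force: 49.3
```

```bash
python3 go.py 508 -118 25 0.085; python3 -c "
from h import *
s=robot.snapshot('scene'); save(s,'s2.png',(100,200,300,350),4)"
```

```text
t 6.45 pos [ 510.  -117.9   30.3] w 0.286 yaw 0.085 f [ 0.4  0.1 -2.7]
[0.001, 0.0, 0.0] [0.0, -0.014, 0.036]
```

View pics/s2.png

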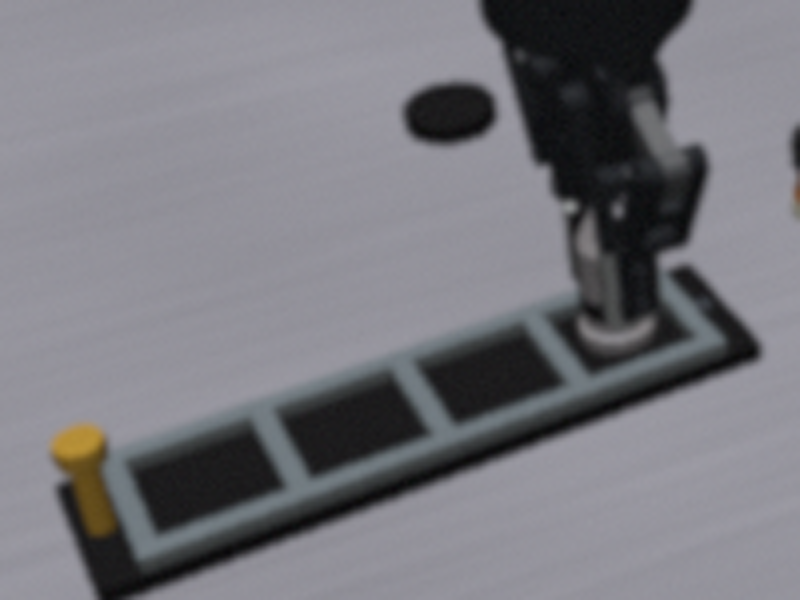

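b is over the pocket, just above the floor. I lower it in small steps and watch the force.

Call:
{"name": "move_arm", "arguments": {"motion": [0, 0, 0, 0, -0.006, 0.01, -1, 0, 0, 0, 0, -0.006, 0.02, -1, 0, 0, 0, 0, -0.006, 0.027, -1, 0, 0, 0, 0, -0.006, 0.027, -1]}}

```text
t: 6.9
tool_pos: [508.4, -117.9, 25.2]
orientation: [0.0, 0.676, 0.737, -0.0]
wrist_force: [-0.4, 0.0, 0.6]
width: 0.286
finger_force: 49.4
```

Call:
{"name": "move_arm", "arguments": {"motion": [0, 0, 0, 0, 0, 0.007, -1, 0, 0, 0, 0, 0, 0.013, -1, 0, 0, 0, 0, 0, 0.013, -1]}}

```text
t: 7.2
tool_pos: [508.5, -117.9, 25.2]
orientation: [0.0, 0.676, 0.737, 0.0]
wrist_force: [-5.6, 1.3, 11.0]
width: 0.281
finger_force: 50.7
```

Call:
{"name": "move_arm", "arguments": {"motion": [0, 0, 0, 0, 0, -0.01, -1, 0, 0, 0, 0, 0, -0.01, 1, 0, 0, 0, 0, 0, -0.01, 1, 0, 0, 0, 0, 0, -0.01, 1, 0, 0, 0, 0, 0, -0.01, 1, 0, 0, 0, 0, 0, -0.05, 1, 0, 0, 0, 0, 0, -0.3, 1, 0, 0, 0, 0, 0, -0.6, 1, 0, 0, 0, 0, 0, -0.75, 1]}}

```text
t: 8.1
tool_pos: [509.6, -118.2, 140.4]
orientation: [0.003, 0.676, 0.737, 0.001]
wrist_force: [0.5, -0.7, 0.2]
width: 0.997
finger_force: 0.0
```

```bash
python3 go.py 484 236 140 -0.231
```

```text
t 8.1 pos [ 509.6 -118.2  140.4] w 0.997 yaw 0.085 f [ 0.5 -0.7  0.2]
[0.004, 0.001, 0.201] [2.367, 0.031, -0.002]
```

Call:
{"name": "move_arm", "arguments": {"motion": [0.004, 0, 0.1, 0.3, 0, 0, 1, 0.004, 0, 0.2, 0.65, 0.01, 0, 1, 0.004, 0, 0.2, 1, 0.013, 0, 1]}}

```text
t: 8.4
tool_pos: [498.6, 19.8, 136.5]
orientation: [-0.002, 0.785, 0.619, -0.002]
wrist_force: [0.9, 0.8, -0.1]
width: 0.993
finger_force: 0.0
```

```bash
python3 go.py 484 236 140 -0.231; python3 -c "
from h import *
s=robot.snapshot('top')
print([(np.round(d['at']),proj(s,d['at']).round()) for d in robot.spot_in(s,'objective_b')])"
```

```text
t 8.4 pos [498.6  19.8 136.5] w 0.993 yaw -0.235 f [ 0.9  0.8 -0.1]
[-0.003, 0.0, -0.003] [1.379, -0.431, -0.023]
[(array([349., 228.,  57.]), array([175., 303.])), (array([480., 230.,  77.]), array([174., 222.])), (array([461., 131.,  64.]), array([236., 236.])), (array([584., 243.,  61.]), array([173., 163.])), (array([ 504., -112.,   58.]), array([382., 214.]))]
```

Call:
{"name": "move_arm", "arguments": {"motion": [0, 0, 0, 0.3, -0.095, 0, 1, 0, 0, 0, 0.6, -0.19, 0, 1, 0, 0, 0, 0.9, -0.28, 0, 1]}}

```text
t: 8.8
tool_pos: [488.2, 161.0, 136.3]
orientation: [-0.002, 0.783, 0.621, -0.002]
wrist_force: [1.0, -0.5, -1.2]
width: 1.001
finger_force: 0.0
```

Call:
{"name": "move_arm", "arguments": {"motion": [0, 0, 0, 0.2, -0.06, 0, 1, 0, 0, 0, 0.42, -0.13, 0, 1, 0, 0, 0, 0.42, -0.13, 0, 1, 0, 0, 0, 0.42, -0.13, 0, 1]}}

```text
t: 9.2
tool_pos: [483.6, 225.9, 135.9]
orientation: [-0.002, 0.783, 0.622, -0.002]
wrist_force: [0.3, 0.5, 0.5]
width: 0.998
finger_force: 0.0
```

```bash
python3 go.py 484 236 30 -0.231
```

```text
t 9.2 pos [483.6 225.9 135.9] w 0.998 yaw -0.227 f [0.3 0.5 0.5]
[-0.004, 0.001, 0.002] [0.068, -0.009, 0.706]
```

Call:
{"name": "move_arm", "arguments": {"motion": [-0.004, 0.001, 0.002, 0.068, -0.009, 0.1, 1, -0.004, 0.001, 0.002, 0.068, -0.009, 0.35, 1, -0.004, 0.001, 0.002, 0.068, -0.009, 0.6, 1, -0.004, 0.001, 0.002, 0.068, -0.009, 0.706, 1, -0.004, 0.001, 0.002, 0.068, -0.009, 0.706, 0, -0.004, 0.001, 0.002, 0.068, -0.009, 0.706, -1, -0.004, 0.001, 0.002, 0.068, -0.009, 0.706, -1, -0.004, 0.001, 0.002, 0.068, -0.009, 0.706, -1, -0.004, 0.001, 0.002, 0.068, -0.009, 0.706, -1, -0.004, 0.001, 0.002, 0.068, -0.009, 0.706, -1]}}

```text
t: 10.2
tool_pos: [485.2, 236.6, 32.5]
orientation: [0.0, 0.784, 0.621, 0.002]
wrist_force: [-1.1, -0.2, 5.9]
width: 0.365
finger_force: 50.2
```

```bash
python3 go.py 484 236 140 -0.231 511.5 -172 140 .085
```

```text
t 10.2 pos [485.2 236.6  32.5] w 0.365 yaw -0.232 f [-1.1 -0.2  5.9]
[0.002, -0.002, -0.001] [-0.004, -0.004, -0.717]
[0.002, -0.001, -0.202] [-2.609, 0.799, -0.721]
```

Call:
{"name": "move_arm", "arguments": {"motion": [0, 0, 0, 0, 0, -0.05, -1, 0, 0, 0, 0, 0, -0.15, -1, 0, 0, 0, 0, 0, -0.35, -1, 0, 0, 0, 0, 0, -0.58, -1, 0, 0, 0, 0, 0, -0.72, -1, 0, 0, 0, -0.12, 0.04, -0.72, -1, 0, 0, 0, -0.35, 0.1, -0.72, -1, 0, 0, 0, -0.65, 0.2, -0.72, -1, 0, 0, 0, -0.95, 0.3, -0.72, -1]}}

```text
t: 11.1
tool_pos: [494.7, 86.0, 138.9]
orientation: [0.0, 0.784, 0.621, 0.001]
wrist_force: [1.9, -1.3, -2.1]
width: 0.363
finger_force: 49.8
```

Call:
{"name": "move_arm", "arguments": {"motion": [0, 0, 0, -0.3, 0.09, 0, -1, 0, 0, 0, -0.6, 0.18, 0, -1, 0, 0, 0, -0.9, 0.27, 0, -1, 0, 0, 0, -0.98, 0.3, 0, -1]}}

```text
t: 11.5
tool_pos: [504.6, -70.6, 138.7]
orientation: [0.001, 0.786, 0.619, -0.0]
wrist_force: [0.0, -0.7, -2.8]
width: 0.361
finger_force: 49.9
```

Call:
{"name": "move_arm", "arguments": {"motion": [0, 0, -0.08, -0.25, 0.07, 0, -1, 0, 0, -0.16, -0.5, 0.14, 0, -1, 0, 0, -0.202, -0.68, 0.2, 0, -1, 0, 0, -0.202, -0.68, 0.2, 0, -1, 0, 0, -0.202, -0.68, 0.2, 0, -1]}}

```text
t: 12.0
tool_pos: [510.7, -172.4, 138.0]
orientation: [-0.0, 0.677, 0.736, 0.001]
wrist_force: [-0.3, 0.3, -2.8]
width: 0.361
finger_force: 50.0
```

```bash
python3 go.py 512.5 -172 28.5 0.085
```

```text
t 12.0 pos [ 510.7 -172.4  138. ] w 0.361 yaw 0.083 f [-0.3  0.3 -2.8]
[0.0, -0.001, -0.001] [0.001, 0.012, 0.73]
```

Call:
{"name": "move_arm", "arguments": {"motion": [0, 0, 0, 0, 0.012, 0.15, -1, 0, 0, 0, 0, 0.012, 0.35, -1, 0, 0, 0, 0, 0.012, 0.55, -1, 0, 0, 0, 0, 0.012, 0.65, -1, 0, 0, 0, 0, 0.012, 0.7, -1, 0, 0, 0, 0, 0.012, 0.71, -1, 0, 0, 0, 0, 0.012, 0.715, -1, 0, 0, 0, 0, 0.012, 0.715, -1]}}

```text
t: 12.8
tool_pos: [513.4, -172.6, 32.1]
orientation: [0.001, 0.676, 0.737, 0.001]
wrist_force: [0.4, -0.9, -3.0]
width: 0.363
finger_force: 50.0
```

Call:
{"name": "move_arm", "arguments": {"motion": [0, 0, 0, 0, 0, 0.007, -1, 0, 0, 0, 0, 0, 0.014, -1, 0, 0, 0, 0, 0, 0.014, -1]}}

```text
t: 13.1
tool_pos: [512.7, -172.5, 28.6]
orientation: [0.0, 0.676, 0.737, 0.0]
wrist_force: [-0.9, -0.9, -1.6]
width: 0.359
finger_force: 50.1
```

Just touching or within 1 mm, so one more small step, then release and rise.

Call:
{"name": "move_arm", "arguments": {"motion": [0, 0, 0, 0, 0, 0.007, -1, 0, 0, 0, 0, 0, 0.007, -1]}}

```text
t: 13.3
tool_pos: [512.7, -172.5, 28.6]
orientation: [0.0, 0.676, 0.737, 0.0]
wrist_force: [-3.5, 0.7, 5.3]
width: 0.359
finger_force: 50.7
```

Call:
{"name": "move_arm", "arguments": {"motion": [0, 0, 0, 0, 0, -0.004, 1, 0, 0, 0, 0, 0, -0.004, 1, 0, 0, 0, 0, 0, -0.004, 1, 0, 0, 0, 0, 0, -0.004, 1, 0, 0, 0, 0, 0, -0.05, 1, 0, 0, 0, 0, 0, -0.3, 1, 0, 0, 0, 0, 0, -0.6, 1, 0, 0, 0, 0, 0, -0.74, 1, 0, 0, 0, 0, 0, -0.74, 1]}}

```text
t: 14.2
tool_pos: [514.5, -173.2, 143.9]
orientation: [0.004, 0.676, 0.737, 0.002]
wrist_force: [-0.4, -0.8, 1.3]
width: 0.996
finger_force: 0.0
```

```bash
python3 go.py 471.6 182.7 140 -0.231
```

```text
t 14.2 pos [ 514.5 -173.2  143.9] w 0.996 yaw 0.085 f [-0.4 -0.8  1.3]
[0.005, 0.001, 0.201] [2.389, -0.083, 0.017]
```

Call:
{"name": "move_arm", "arguments": {"motion": [0, 0, 0, 0.3, -0.01, 0, 1, 0, 0, 0, 0.6, -0.02, 0, 1, 0, 0, 0, 0.9, -0.03, 0, 1]}}

```text
t: 14.5
tool_pos: [495.6, -37.1, 137.1]
orientation: [-0.001, 0.677, 0.736, -0.0]
wrist_force: [1.4, 0.1, 0.2]
width: 0.996
finger_force: 0.0
```

Call:
{"name": "move_arm", "arguments": {"motion": [0, 0, 0, 0.3, -0.01, 0, 1, 0, 0, 0, 0.6, -0.02, 0, 1, 0, 0, 0, 0.9, -0.03, 0, 1]}}

```text
t: 14.8
tool_pos: [479.5, 97.5, 137.4]
orientation: [-0.0, 0.676, 0.737, -0.0]
wrist_force: [1.9, 0.1, -0.6]
width: 0.999
finger_force: 0.0
```

Call:
{"name": "move_arm", "arguments": {"motion": [0.004, 0, 0.1, 0.3, -0.01, 0, 1, 0.004, 0, 0.2, 0.58, -0.02, 0, 1, 0.004, 0, 0.2, 0.58, -0.02, 0, 1, 0.004, 0, 0.2, 0.58, -0.02, 0, 1]}}

```text
t: 15.2
tool_pos: [469.2, 183.5, 137.3]
orientation: [-0.003, 0.782, 0.623, -0.003]
wrist_force: [-0.3, -1.0, -0.6]
width: 1.005
finger_force: 0.0
```

```bash
python3 go.py 471.6 182.7 25 -0.231
```

```text
t 15.2 pos [469.2 183.5 137.3] w 1.005 yaw -0.226 f [-0.3 -1.  -0.6]
[-0.005, 0.001, 0.003] [-0.001, 0.022, 0.748]
```

Call:
{"name": "move_arm", "arguments": {"motion": [-0.005, 0.001, 0.003, 0, 0.022, 0.1, 1, -0.005, 0.001, 0.003, 0, 0.022, 0.35, 1, -0.005, 0.001, 0.003, 0, 0.022, 0.6, 1, -0.005, 0.001, 0.003, 0, 0.022, 0.748, 1, -0.005, 0.001, 0.003, 0, 0.022, 0.748, 0, -0.005, 0.001, 0.003, 0, 0.022, 0.748, -1, -0.005, 0.001, 0.003, 0, 0.022, 0.748, -1, -0.005, 0.001, 0.003, 0, 0.022, 0.748, -1, -0.005, 0.001, 0.003, 0, 0.022, 0.748, -1, -0.005, 0.001, 0.003, 0, 0.022, 0.748, -1]}}

```text
t: 16.2
tool_pos: [474.0, 181.9, 28.7]
orientation: [0.001, 0.785, 0.62, 0.003]
wrist_force: [-0.5, -0.6, 6.2]
width: 0.38
finger_force: 50.5
```

```bash
python3 go.py 471.6 182.7 140 -0.231 517 -225.7 140 .085
```

```text
t 16.2 pos [474.  181.9  28.7] w 0.38 yaw -0.233 f [-0.5 -0.6  6.2]
[0.003, -0.002, -0.002] [0.004, -0.013, -0.742]
[0.004, -0.001, -0.203] [-2.575, 0.912, -0.745]
```

Call:
{"name": "move_arm", "arguments": {"motion": [0, 0, 0, 0, 0, -0.05, -1, 0, 0, 0, 0, 0, -0.15, -1, 0, 0, 0, 0, 0, -0.35, -1, 0, 0, 0, 0, 0, -0.58, -1, 0, 0, 0, 0, 0, -0.74, -1, 0, 0, 0, -0.12, 0.04, -0.74, -1, 0, 0, 0, -0.35, 0.12, -0.74, -1, 0, 0, 0, -0.65, 0.23, -0.74, -1, 0, 0, 0, -0.95, 0.34, -0.74, -1]}}

```text
t: 17.1
tool_pos: [489.0, 30.0, 138.3]
orientation: [0.001, 0.784, 0.621, 0.001]
wrist_force: [1.2, 0.2, -1.8]
width: 0.377
finger_force: 50.1
```

Call:
{"name": "move_arm", "arguments": {"motion": [0, 0, 0, -0.3, 0.11, 0, -1, 0, 0, 0, -0.6, 0.21, 0, -1, 0, 0, 0, -0.9, 0.31, 0, -1, 0, 0, 0, -0.98, 0.34, 0, -1]}}

```text
t: 17.5
tool_pos: [504.3, -128.0, 137.8]
orientation: [0.001, 0.786, 0.618, 0.0]
wrist_force: [-0.2, 0.2, -3.1]
width: 0.378
finger_force: 50.2
```

Call:
{"name": "move_arm", "arguments": {"motion": [0, 0, -0.08, -0.25, 0.09, 0, -1, 0, 0, -0.16, -0.5, 0.18, 0, -1, 0, 0, -0.202, -0.64, 0.23, 0, -1, 0, 0, -0.202, -0.64, 0.23, 0, -1, 0, 0, -0.202, -0.64, 0.23, 0, -1]}}

```text
t: 18.0
tool_pos: [515.9, -224.8, 137.3]
orientation: [0.0, 0.677, 0.736, 0.001]
wrist_force: [-0.3, 0.5, -3.1]
width: 0.38
finger_force: 50.2
```

```bash
python3 go.py 517 -225.7 24.7 0.085
```

```text
t 18.0 pos [ 515.9 -224.8  137.3] w 0.38 yaw 0.082 f [-0.3  0.5 -3.1]
[0.001, -0.001, -0.002] [-0.008, 0.005, 0.751]
```

Call:
{"name": "move_arm", "arguments": {"motion": [0, 0, 0, -0.006, 0.005, 0.15, -1, 0, 0, 0, -0.006, 0.005, 0.35, -1, 0, 0, 0, -0.006, 0.005, 0.55, -1, 0, 0, 0, -0.006, 0.005, 0.66, -1, 0, 0, 0, -0.006, 0.005, 0.72, -1, 0, 0, 0, -0.006, 0.005, 0.735, -1, 0, 0, 0, -0.006, 0.005, 0.745, -1, 0, 0, 0, -0.006, 0.005, 0.745, -1, 0, 0, 0, -0.006, 0.005, 0.745, -1]}}

```text
t: 18.9
tool_pos: [517.7, -226.2, 26.7]
orientation: [0.002, 0.677, 0.736, 0.001]
wrist_force: [-0.6, -0.5, -2.7]
width: 0.384
finger_force: 50.2
```

Call:
{"name": "move_arm", "arguments": {"motion": [0, 0, 0, 0, 0, 0.004, -1, 0, 0, 0, 0, 0, 0.007, -1, 0, 0, 0, 0, 0, 0.007, -1]}}

```text
t: 19.2
tool_pos: [517.2, -226.0, 24.7]
orientation: [0.001, 0.677, 0.736, 0.001]
wrist_force: [-0.1, -0.4, -0.5]
width: 0.374
finger_force: 50.4
```

Touching at the predicted height. Release and return for a.

Call:
{"name": "move_arm", "arguments": {"motion": [0, 0, 0, 0, 0, 0.004, -1, 0, 0, 0, 0, 0, 0, 1, 0, 0, 0, 0, 0, 0, 1, 0, 0, 0, 0, 0, 0, 1, 0, 0, 0, 0, 0, 0, 1, 0, 0, 0, 0, 0, -0.05, 1, 0, 0, 0, 0, 0, -0.3, 1, 0, 0, 0, 0, 0, -0.6, 1, 0, 0, 0, 0, 0, -0.76, 1, 0, 0, 0, 0, 0, -0.76, 1]}}

```text
t: 20.2
tool_pos: [518.9, -226.9, 144.5]
orientation: [0.005, 0.677, 0.736, 0.002]
wrist_force: [0.8, -0.3, 0.4]
width: 0.999
finger_force: 0.0
```

```bash
python3 go.py 459.6 132.5 140 -0.231
```

```text
t 20.2 pos [ 518.9 -226.9  144.5] w 0.999 yaw 0.084 f [ 0.8 -0.3  0.4]
[0.007, 0.002, 0.2] [2.421, -0.194, 0.017]
```

Call:
{"name": "move_arm", "arguments": {"motion": [0, 0, 0, 0.3, -0.024, 0, 1, 0, 0, 0, 0.6, -0.05, 0, 1, 0, 0, 0, 0.9, -0.072, 0, 1]}}

```text
t: 20.5
tool_pos: [493.8, -91.0, 137.3]
orientation: [-0.0, 0.677, 0.736, 0.001]
wrist_force: [0.3, 1.4, 0.6]
width: 1.0
finger_force: 0.0
```

Call:
{"name": "move_arm", "arguments": {"motion": [0, 0, 0, 0.3, -0.024, 0, 1, 0, 0, 0, 0.6, -0.05, 0, 1, 0, 0, 0, 0.9, -0.072, 0, 1]}}

```text
t: 20.8
tool_pos: [471.7, 43.0, 137.6]
orientation: [0.0, 0.677, 0.736, 0.001]
wrist_force: [0.7, -0.1, -0.8]
width: 0.995
finger_force: 0.0
```

Call:
{"name": "move_arm", "arguments": {"motion": [0.005, 0, 0.1, 0.3, -0.024, 0, 1, 0.005, 0, 0.2, 0.6, -0.05, 0, 1, 0.005, 0, 0.2, 0.61, -0.05, 0, 1, 0.005, 0, 0.2, 0.61, -0.05, 0, 1]}}

```text
t: 21.2
tool_pos: [456.7, 133.4, 137.6]
orientation: [-0.003, 0.783, 0.622, -0.002]
wrist_force: [0.1, -0.2, 0.4]
width: 1.0
finger_force: 0.0
```

```bash
python3 go.py 459.6 132.5 22 -0.231
```

```text
t 21.2 pos [456.7 133.4 137.6] w 1.0 yaw -0.227 f [ 0.1 -0.2  0.4]
[-0.005, 0.0, 0.002] [-0.001, 0.025, 0.77]
```

Call:
{"name": "move_arm", "arguments": {"motion": [-0.005, 0, 0.002, 0, 0.025, 0.1, 1, -0.005, 0, 0.002, 0, 0.025, 0.35, 1, -0.005, 0, 0.002, 0, 0.025, 0.6, 1, -0.005, 0, 0.002, 0, 0.025, 0.77, 1, -0.005, 0, 0.002, 0, 0.025, 0.77, 0, -0.005, 0, 0.002, 0, 0.025, 0.77, -1, -0.005, 0, 0.002, 0, 0.025, 0.77, -1, -0.005, 0, 0.002, 0, 0.025, 0.77, -1, -0.005, 0, 0.002, 0, 0.025, 0.77, -1, -0.005, 0, 0.002, 0, 0.025, 0.77, -1]}}

```text
t: 22.2
tool_pos: [462.0, 131.3, 25.4]
orientation: [0.002, 0.785, 0.62, 0.002]
wrist_force: [-0.8, -2.0, 6.5]
width: 0.355
finger_force: 50.1
```

```bash
python3 go.py 459.6 132.5 140 -0.231 521.5 -279.5 140 .085
```

```text
t 22.2 pos [462.  131.3  25.4] w 0.355 yaw -0.233 f [-0.8 -2.   6.5]
[0.004, -0.001, -0.002] [0.005, -0.013, -0.764]
[0.004, -0.0, -0.203] [-2.572, 1.024, -0.762]
```

Call:
{"name": "move_arm", "arguments": {"motion": [0, 0, 0, 0, 0, -0.05, -1, 0, 0, 0, 0, 0, -0.15, -1, 0, 0, 0, 0, 0, -0.35, -1, 0, 0, 0, 0, 0, -0.58, -1, 0, 0, 0, 0, 0, -0.76, -1, 0, 0, 0, -0.12, 0.05, -0.76, -1, 0, 0, 0, -0.35, 0.14, -0.76, -1, 0, 0, 0, -0.65, 0.26, -0.76, -1, 0, 0, 0, -0.95, 0.38, -0.76, -1]}}

```text
t: 23.1
tool_pos: [483.0, -21.7, 138.4]
orientation: [0.001, 0.784, 0.621, 0.001]
wrist_force: [1.2, -0.5, -1.6]
width: 0.358
finger_force: 49.7
```

Call:
{"name": "move_arm", "arguments": {"motion": [0, 0, 0, -0.3, 0.12, 0, -1, 0, 0, 0, -0.6, 0.24, 0, -1, 0, 0, 0, -0.9, 0.36, 0, -1, 0, 0, 0, -0.98, 0.39, 0, -1]}}

```text
t: 23.5
tool_pos: [505.5, -181.5, 137.9]
orientation: [0.002, 0.786, 0.618, 0.0]
wrist_force: [0.3, 0.6, -2.5]
width: 0.355
finger_force: 49.8
```

Call:
{"name": "move_arm", "arguments": {"motion": [0, 0, -0.08, -0.25, 0.1, 0, -1, 0, 0, -0.16, -0.5, 0.2, 0, -1, 0, 0, -0.202, -0.64, 0.254, 0, -1, 0, 0, -0.202, -0.64, 0.254, 0, -1, 0, 0, -0.202, -0.64, 0.254, 0, -1]}}

```text
t: 24.0
tool_pos: [520.5, -278.9, 137.5]
orientation: [0.001, 0.677, 0.736, 0.001]
wrist_force: [0.0, -0.1, -0.7]
width: 0.354
finger_force: 49.8
```

```bash
python3 go.py 521.5 -279.5 21.4 0.085
```

```text
t 24.0 pos [ 520.5 -278.9  137.5] w 0.354 yaw 0.082 f [ 0.  -0.1 -0.7]
[0.001, -0.0, -0.002] [-0.005, 0.005, 0.774]
```

Call:
{"name": "move_arm", "arguments": {"motion": [0, 0, 0, -0.004, 0.005, 0.15, -1, 0, 0, 0, -0.004, 0.005, 0.35, -1, 0, 0, 0, -0.004, 0.005, 0.55, -1, 0, 0, 0, -0.004, 0.005, 0.68, -1, 0, 0, 0, -0.004, 0.005, 0.74, -1, 0, 0, 0, -0.004, 0.005, 0.758, -1, 0, 0, 0, -0.004, 0.005, 0.768, -1, 0, 0, 0, -0.004, 0.005, 0.768, -1, 0, 0, 0, -0.004, 0.005, 0.768, -1]}}

```text
t: 24.9
tool_pos: [522.2, -280.3, 23.5]
orientation: [0.002, 0.677, 0.736, 0.001]
wrist_force: [-0.6, -0.2, -1.4]
width: 0.357
finger_force: 49.8
```

Call:
{"name": "move_arm", "arguments": {"motion": [0, 0, 0, 0, 0, 0.004, -1, 0, 0, 0, 0, 0, 0.007, -1, 0, 0, 0, 0, 0, 0.007, -1]}}

```text
t: 25.2
tool_pos: [521.8, -280.1, 21.4]
orientation: [0.001, 0.677, 0.736, 0.001]
wrist_force: [0.3, -0.5, 0.5]
width: 0.357
finger_force: 50.1
```

Call:
{"name": "move_arm", "arguments": {"motion": [0, 0, 0, 0, 0, 0.004, -1, 0, 0, 0, 0, 0, 0, 1, 0, 0, 0, 0, 0, 0, 1, 0, 0, 0, 0, 0, 0, 1, 0, 0, 0, 0, 0, 0, 1, 0, 0, 0, 0, 0, -0.05, 1, 0, 0, 0, 0, 0, -0.3, 1, 0, 0, 0, 0, 0, -0.6, 1, 0, 0, 0, 0, 0, -0.9, 1, 0, 0, 0, 0, 0, -1, 1]}}

```text
t: 26.2
tool_pos: [522.9, -280.8, 178.2]
orientation: [0.006, 0.677, 0.736, 0.001]
wrist_force: [0.6, 0.4, 1.4]
width: 1.0
finger_force: 0.0
```

Call:
{"name": "move_arm", "arguments": {"motion": [0, 0, 0, 0.2, -0.4, -0.3, 1, 0, 0, 0, 0.4, -0.8, -0.3, 1, 0, 0, 0, 0.5, -0.95, -0.3, 1, 0, 0, 0, 0.5, -0.95, -0.3, 1]}}

```text
t: 26.6
tool_pos: [370.6, -215.9, 216.9]
orientation: [0.002, 0.677, 0.736, 0.0]
wrist_force: [0.8, -1.1, -0.2]
width: 0.998
finger_force: 0.0
```

```bash
cat > m2.py <<'E'
from fit import *
S={n:robot.snapshot(n) for n in("top","scene")}
save(S["scene"],"end.png",(80,200,320,360),3)
t=.085; pk=dict(b=81,d=27,c=-27,a=-81)
for n in S:
    O=robot.outline_of(S[n],"objective_a"); T=robot.outline_of(S[n],"tray"); print(n,len(O))
    for k,v in pk.items():
        p=(514.5-np.sin(t)*v,-198.8+np.cos(t)*v); pr=proj(S[n],(*p,35)); 
        c=sorted([(np.linalg.norm(np.argwhere(o["region"]).mean(0)[::-1]-pr),i) for i,o in enumerate(O)])[0]
        if c[0]>15: print(k,"missed"); continue
        r=O[c[1]]["region"].astype(float)
        res=fit(lambda q:iou(soft(S[n],objpolys(k,*q,10)),r),p,(8,8)); d=res.x-np.array(p); print(k,res.x.round(1),round(1-res.fun,3),"off x",round(d[0]*np.cos(t)+d[1]*np.sin(t),1),"y",round(-d[0]*np.sin(t)+d[1]*np.cos(t),1))
E
python3 m2.py
```

```text
top 7
b [ 507.8 -118.3] 0.935 off x 0.2 y -0.2
d [ 511.6 -171.5] 0.955 off x -0.6 y 0.4
c [ 516.5 -225.9] 0.849 off x -0.3 y -0.1
a [ 521.1 -278. ] 0.927 off x -0.2 y 1.6
scene 6
b [ 508.9 -119.7] 0.952 off x 1.1 y -1.7
d [ 511.8 -173.9] 0.92 off x -0.5 y -2.0
c [ 517.3 -226.5] 0.954 off x 0.5 y -0.9
a [ 521.8 -279.9] 0.948 off x 0.3 y -0.4
```

View pics/end.png

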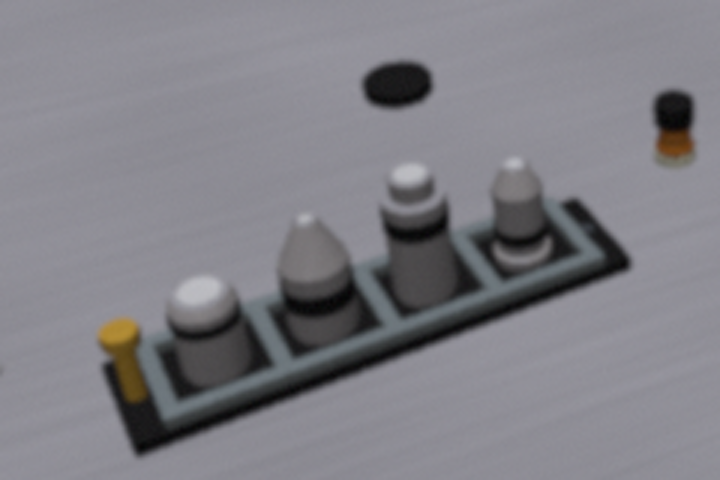

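All four stand upright in their pockets. From the tray pin the order is a, c, d, b, each within about 2 mm of the pocket centre, and the arm is clear.

```bash
python3 -c "
from station import robot
print(robot.close_job())"
```

```text
the job is handed in; nothing more can be done
None
```

The job is handed in: all four objectives stand upright in the tray in reverse order (from the tray pin: a, c, d, b), each measured within about 2 mm of its pocket centre, with nothing dropped and about 27 s of the 106 s used.

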